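# Gauge the kettle filter and set its switch

### The job

Check the kettle's water filter: take the wooden gauge stick out of its stand and push it straight down into the bore of the white filter cartridge, past the light drag of the wiper disc, until it stands on the hard bottom and you feel the cartridge just give on its spring, but never so hard that the spring is driven to its stop. Let go, leave the stick standing there, and read its red band against the rim of the bore: if the band still shows above the rim, throw the toggle switch on the kettle base all the way to the green dot; if the band has sunk out of sight, all the way to the red dot (if the rim cuts across the band either is right). Keep the stick upright, do not touch the cartridge with the hand, and leave the kettle and the other crockery where they stand.

Things in the scene. Friction and masses are not known exactly. Their poses are not given: they have to be found in the camera images.
- stick: Wooden gauge stick, 150 mm long, about 40 g, upright in the stand at the start. Origin at the centre of its lower tip, z up along it. Round shaft 14 mm wide, its lowest 7 mm tapering to 8 mm at the tip; from 105 to 150 mm above the tip a square dark handle, 18 x 18 mm (sides along the stick's x and y). A red band runs round the shaft from 41 to 47 mm above the tip.
- stand: Cork stand, fixed, 80 x 80 mm, 45 mm high, origin at the centre of its underside. A 16 mm bore, 35 mm deep, in its top holds the stick, whose tip starts 10 mm above the counter.
- station: Filter station, fixed: a grey base plate 130 x 130 mm, 22 mm thick, origin at the centre of its underside, with four 8 mm steel pins at (+-50, +-50) mm reaching 72 mm up. In its middle stands the white filter cartridge, a block 60 x 60 mm whose top is 110 mm above the counter.
- bore (a point): Centre of the mouth of the cartridge's upright blind bore, level with its top (110 mm above the counter at rest), z up; sinks with the cartridge. Bore 17 mm wide; depth unknown: on the hard bottom the stick's tip is 26 to 62 mm below this point. A wiper disc in it, 8 mm above the bottom, resists with 3 to 5 N until the stick has pushed it down onto the bottom, where it stays; nothing springs back.
- cartridge (a joint): How far the cartridge has sunk on its spring, m: 0 at rest, stop at 0.008. It bears about 8 N before it moves, then 2 N more per mm (and slight damping), so the wiper disc alone does not move it. Sunk 2 mm (about 12 N) or more, the stick is on the hard bottom; 6 mm (about 20 N) is too much. It springs back when unloaded.
- kettle_base: Black base of the kettle, fixed, 170 mm (its x) by 330 mm (its y), 22 mm thick, origin at the centre of its underside. The kettle stands on it at y = +75 mm. The toggle switch stands at y = -100 mm, with a green dot on the base on its +x side (62 mm from the pivot) and a red dot on its -x side.
- toggle (a joint): Angle of the toggle lever, rad: 0 = leaning fully to the red dot (base -x), 0.5 = upright, 1.0 = fully over to the green dot (base +x). Starts near the middle, stays where it is left, turns about the base's y axis with about 1 N at the tip, and has firm stops at both ends.
- toggle_tip (a point): Centre of the 26 mm yellow ball at the end of the toggle lever. The lever is an 80 mm long, 10 mm thick steel rod from its pivot 44 mm above the counter, over a housing 70 x 50 mm whose top is 47 mm above the counter; upright, the ball's centre is 124 mm above the counter.
- kettle: Brushed steel kettle, loose on its base, 152 mm in diameter at the foot, 184 mm high, black handle to its +x (to 123 mm from the axis), short spout to -x. Origin at the centre of its underside.
- cup: White ceramic mug, 76 mm in diameter, 75 mm high, handle to its +y; origin under its centre. Bystander.
- saucer: Ochre melamine saucer, 140 mm in diameter, 18 mm high; origin under its centre. Bystander.
- sugar_jar: Glass sugar jar with a wire clamp latch on its -x side, 90 mm in diameter, 118 mm high; origin under its centre. Bystander.
- tea_tin: Green tea tin, 72 mm in diameter, 100 mm high; origin under its centre. Bystander.
- glass: Green tea glass, 64 mm in diameter, 90 mm high; origin under its centre. Bystander.
- spoon: Steel spoon lying flat, 150 mm long along its x; bystander.
There are look-alikes about, which are no part of the job. Several things have the shape of the stick; the one meant has the colours described above.

How it is judged:
By the outcome, as a careful person would: the job done as asked, in the order asked, and still so for the second after the job is handed in, with the robot touching nothing.
It also fails if it takes over 51 s, if anything falls off the work surface, if the arm or the gripper's body presses on something with over 40 N, if the wrist force passes 120 N, or if a joint passes its speed limit or range.

### The arm

A 6-joint arm with a two-finger parallel gripper is mounted at the origin on the work surface. World frame = base frame: x ahead of the robot, y to its left, z up, the work surface at z = 0. Lengths are in m, angles in rad, forces in N, time in s.
With the tool pointing down it reaches from about 0.375 to 0.75 m from the base axis. Payload 9 kg.
Tool frame: the origin (TCP) lies midway between the tips of the shut fingers; the grasp point (between the pads) lies 19 mm behind it (grasp_offset is the distance from the TCP to the grasp point, in m); z points along the fingers, y is the direction in which the jaws open and shut (so a half turn about z gives the same grasp; the last joint's range is limited). The gripper opens to 85 mm and grips with 20 to 120 N. Pads are 22 mm wide; open, the fingers measure 114 mm over their backs; the gripper's body (76 mm by 85 mm) begins 54 mm behind the grasp point. The pads swing forward as they close: fully open they stand 13 mm farther back than shut.
Start: joints at [-1.534, 0.104, 0.097, 1.564, 0, 1.353], TCP at [0.151, -0.581, 0.231] pointing down, gripper open.
Joint ranges: [-2.99, 2.99], [-0.84, 1.86], [-1.1, 1.16], [-1.84, 2.11], [-1.51, 1.56], [-3.14, 3.14]. Speed limits (rad/s): [2.22, 2.22, 2.57, 3.14, 3.14, 3.14].

### API

Orientations are given as a unit quaternion [w, x, y, z].
In Python, from rig import state, grab_frame, close_job, grasp_offset gives the robot as it stands.
- The arm moves only by the tool step_arm, never from a script. Its argument "commands" is a list of rows, each a list of 4 numbers: the shift along the tool's x, y, z in cm, then the turn about the tool's z in degrees. A call has 1 to 20 rows; each row is the pose to reach, as a shift and turn from the pose commanded when the call began, along the tool's axes at that moment; what a row does not reach only later rows make up. A row lasts 1/10 s, in which the tool goes at most 50 mm and 8.59 degrees, less where a joint would pass 70% of its speed; a pose out of reach is approached as far as the arm can. A call with a gripper value outside its range is refused whole. "claw" is the finger opening in cm, from 0 to 8.54, set as the call begins (left out, the last holds). The fingers move at their own pace and stop on an object; "force" is the grip in N (left out, the last holds). Time passes only in rows, so rows that repeat a pose let the fingers close. It gives the time, the measured TCP pose, the force and the opening at its end, in the units of the state.
- state(): the state, without advancing time (a new reading comes with each control period).
- grab_frame(name): name is "scene" or "side" or "wrist"; returns a dict with "color" (384x512x3 uint8, red, green, blue), "range_z" (384x512 float32, m along the optical axis (not along the pixel's ray), 0 where there is no reading), "K" (3x3 intrinsics, pixels), "position" and "orientation" of the camera in the world; the wrist camera has in their place "mount" (4x4, takes a point from camera to tool coordinates, whose origin is the TCP and whose axes are the flange's). Camera axes: x right, y up, looking along -z (the intrinsics and any distortion apply to the point x, -y, -z); pixel columns grow to the right and rows downward; lengths in m; the calibration is good to about 2 mm. A picture is of the moment at which its call begins: read the wrist's pose just before it.
- close_job(): hands the job in, once; it reports no verdict.
The state is a dict: "time_s": time; "joints": joint angles; "dq": joint speeds; "tau": joint torques, N m; "tcp_pos": TCP position; "ee_rot": TCP orientation; "ft_force": force on the tool from outside, world axes, zero at the start; "ft_torque": the same for the moment, N m; "finger_gap": finger opening in m.
Only numpy, scipy, OpenCV 4.12 (cv2) and the standard library are available. Lean on these libraries where they do the work, as an engineer would, in place of code of your own. Each camera call takes 0.05 s, during which the arm holds its last target.

## Working session

There is one attempt and no reset: what is moved stays moved. The work goes in short steps, Python scripts to look and compute and a tool call to move; the robot and the scene stay as the last step left them, time stands still between calls to the robot, and variables do not carry over. Pictures are saved under pics/ and viewed, and the job is handed in when it is done.

Besides the shell and the picture viewer there is one more tool, called after "Emit:" as name([rows], argument=value, ...), one row to a line, values as JSON. step_arm: Moves the arm, as the interface text tells. Its arguments: {"type":"object","properties":{"commands":{"type":"array"},"claw":{"type":"number"},"force":{"type":"number"}},"required":["commands"]}

```bash
mkdir -p pics; cat > h.py <<'E'
import numpy as np, cv2, json
from scipy.spatial.transform import Rotation as R
from rig import state, grab_frame, close_job, grasp_offset
def save(f,n): cv2.imwrite('pics/'+n+'.png', f['color'][:,:,::-1])
def q2R(q): return R.from_quat([q[1],q[2],q[3],q[0]]).as_matrix()
def campose(f,s=None):
    if 'mount' in f:
        T=np.eye(4); T[:3,:3]=q2R(s['ee_rot']); T[:3,3]=s['tcp_pos']
        T=T@np.array(f['mount']); return T[:3,:3],T[:3,3]
    return q2R(f['orientation']),np.array(f['position'])
def ray(f,u,v,s=None):
    Rm,p=campose(f,s); K=np.array(f['K'])
    d=np.array([(u-K[0,2])/K[0,0],-(v-K[1,2])/K[1,1],-1.0])
    return p,Rm@d
def onz(f,u,v,z,s=None):
    p,d=ray(f,u,v,s); return p+d*(z-p[2])/d[2]
def pt(f,u,v,s=None):
    p,d=ray(f,u,v,s); return p+d*f['range_z'][int(v),int(u)]
def cloud(f,s=None):
    Rm,p=campose(f,s); K=np.array(f['K']); v,u=np.mgrid[0:384,0:512]
    d=np.stack([(u-K[0,2])/K[0,0],-(v-K[1,2])/K[1,1],-np.ones(u.shape)],-1)
    return p+(d@Rm.T)*f['range_z'][...,None]
E
python3 - <<'E'
from h import *
import pickle
s=state();print(s,grasp_offset)
D={}
for n in ['scene','side','wrist']:
    f=grab_frame(n);D[n]=f;save(f,n+'0');print(n,{k:(v if np.size(v)<20 else np.shape(v)) for k,v in f.items()})
pickle.dump((s,D),open('d0.pkl','wb'))
E
```

```text
{'time_s': 0.0, 'joints': array([-1.53373230e+00,  1.04716981e-01,  9.64342236e-02,  1.56388781e+00,
        1.66475034e-05,  1.35308818e+00]), 'dq': array([ 0.00055025,  0.00095872, -0.00050499, -0.00170992, -0.00026495,
        0.00112162]), 'tau': array([ 3.63905783e-03, -5.56932843e+01,  5.03646255e+01,  1.71513890e-02,
       -1.94396471e-04, -1.55534866e-05]), 'tcp_pos': array([ 0.15121152, -0.5802808 ,  0.23049268]), 'ee_rot': array([-6.83567880e-04,  9.91897125e-01,  1.27041812e-01,  7.02675253e-05]), 'ft_force': array([-0.67296759,  0.19100463,  0.36626435]), 'ft_torque': array([-0.01751962, -0.03715035,  0.01073842]), 'finger_gap': 0.08503092770820189} 0.0187
scene {'color': (384, 512, 3), 'range_z': (384, 512), 'K': array([[411.95904093,   0.        , 260.14763479],
       [  0.        , 411.95904093, 191.61063637],
       [  0.        ,   0.        ,   1.        ]]), 'position': array([ 1.17965948, -0.37327517,  1.14220999]), 'orientation': array([0.82737727, 0.26723042, 0.14770829, 0.471399  ])}
side {'color': (384, 512, 3), 'range_z': (384, 512), 'K': array([[481.14407649,   0.        , 256.16288314],
       [  0.        , 481.14407649, 190.61866075],
       [  0.        ,   0.        ,   1.        ]]), 'position': array([ 3.25291245e-04, -1.17436079e+00,  8.90400818e-01]), 'orientation': array([ 0.85053242,  0.48152167, -0.10514652, -0.18350939])}
wrist {'color': (384, 512, 3), 'range_z': (384, 512), 'K': array([[271.28326868,   0.        , 257.33726753],
       [  0.        , 271.28326868, 189.33936253],
       [  0.        ,   0.        ,   1.        ]]), 'mount': array([[ 8.24861699e-04,  9.54786359e-01,  2.97291655e-01,
         7.70542465e-02],
       [ 9.99999140e-01, -1.09072067e-03,  7.28389876e-04,
        -6.90101282e-04],
       [ 1.01971887e-03,  2.97290798e-01, -9.54786438e-01,
        -1.40982109e-01],
       [ 0.00000000e+00,  0.00000000e+00,  0.00000000e+00,
         1.00000000e+00]])}
```

View pics/scene0.png

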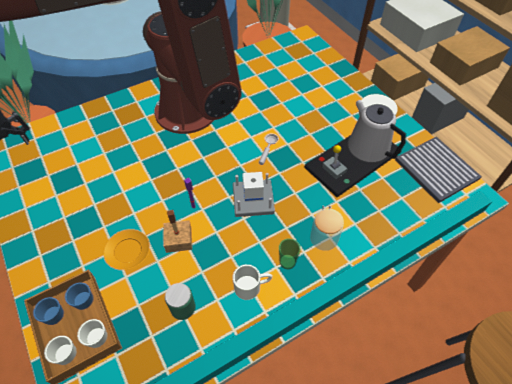

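View pics/side0.png

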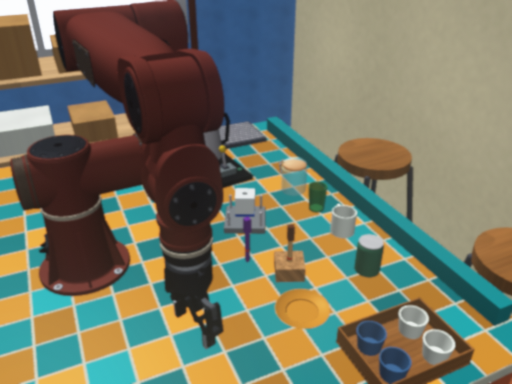

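View pics/wrist0.png

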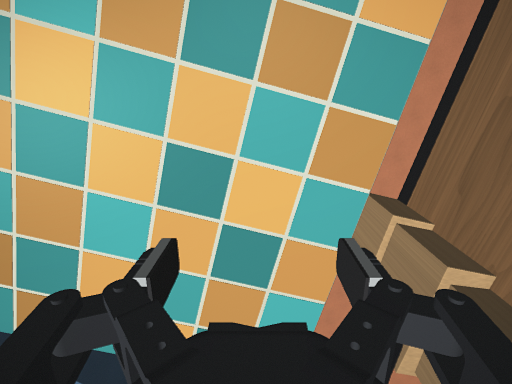

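The scene view shows the stick in its cork stand at about (172,222), the station with its white cartridge at (253,187), the toggle at (337,155) and the kettle at (375,135). A purple look-alike stands at (189,190). Next I measure these.

```bash
python3 - <<'E'
from h import *
import pickle
s,D=pickle.load(open('d0.pkl','rb'))
for n,boxes in [('scene',[(130,170,300,270),(290,80,420,220)]),('side',[(210,170,320,300),(190,100,280,200)])]:
    f=D[n]
    for i,(a,b,c,d) in enumerate(boxes):
        cr=f['color'][b:d,a:c,::-1]; k=min(800//(c-a),600//(d-b))
        cv2.imwrite(f'pics/{n}_z{i}.png',cv2.resize(cr,None,fx=k,fy=k,interpolation=cv2.INTER_CUBIC)); print(n,i,k)
f=D['scene']; C=cloud(f)
for nm,(u,v) in dict(cork=(172,238),sticktop=(171,212),cart=(252,180),plate=(243,207),tip=(337,150),base=(320,172),kettletop=(380,112),purple=(188,181),tin=(178,293),mug=(246,275),saucer=(126,249),glass=(289,243)).items(): print(nm,C[v,u].round(3))
# heights: cork top, cartridge top
for nm,(a,b,c,d),lo,hi in [('cork',(155,200,200,255),.040,.050),('cart',(225,160,280,220),.104,.115),('plate',(225,160,280,220),.017,.027),('handle',(150,200,200,250),.10,.18),('purple',(178,170,205,215),.03,.3),('kbase',(300,130,400,200),.017,.026),('hous',(315,140,360,185),.043,.05),('ball',(325,140,345,165),.09,.15)]:
    P=C[b:d,a:c].reshape(-1,3); P=P[(P[:,2]>lo)&(P[:,2]<hi)]
    if len(P)<4: print(nm,len(P));continue
    r=cv2.minAreaRect((P[:,:2]*1000).astype(np.float32)); print(nm,len(P),P.mean(0).round(4),P[:,2].max().round(3),np.round(r[0],1),np.round(r[1],1),round(r[2],1))
E
```

```text
scene 0 4
scene 1 4
side 0 4
side 1 6
cork [ 0.523 -0.283  0.044]
sticktop [ 0.516 -0.261  0.164]
cart [0.492 0.016 0.1  ]
plate [ 0.523 -0.037  0.025]
tip [0.547 0.304 0.132]
base [0.531 0.264 0.024]
kettletop [0.53  0.478 0.202]
purple [ 0.434 -0.172  0.155]
tin [ 0.716 -0.341  0.1  ]
mug [ 0.728 -0.143  0.012]
saucer [ 0.464 -0.417  0.007]
glass [0.728 0.004 0.07 ]
cork 555 [ 0.5163 -0.2625  0.0457] 0.05 [ 481.4 -243.7] [ 86.  163.8] 60.1
cart 299 [0.5012 0.0144 0.1105] 0.115 [500.4  14.5] [59.9 63.5] 64.4
plate 790 [0.5112 0.0074 0.0226] 0.027 [461.2  33.2] [129.7 222.9] 64.5
handle 99 [ 0.5181 -0.2637  0.1424] 0.165 [ 514.4 -263.2] [18.  19.8] 71.2
purple 146 [ 0.4313 -0.1719  0.1083] 0.155 [ 428.1 -170.7] [19.6 18.8] 1.0
kbase 1603 [0.5533 0.3522 0.0223] 0.026 [538.9 408.5] [187.6 337. ] 2.4
hous 171 [0.5448 0.324  0.0469] 0.05 [533.4 361.1] [ 74.8 158. ] 15.0
ball 63 [0.5417 0.3081 0.1241] 0.139 [539.3 309. ] [21.7 21. ] 3.1
```

View pics/scene_z0.png

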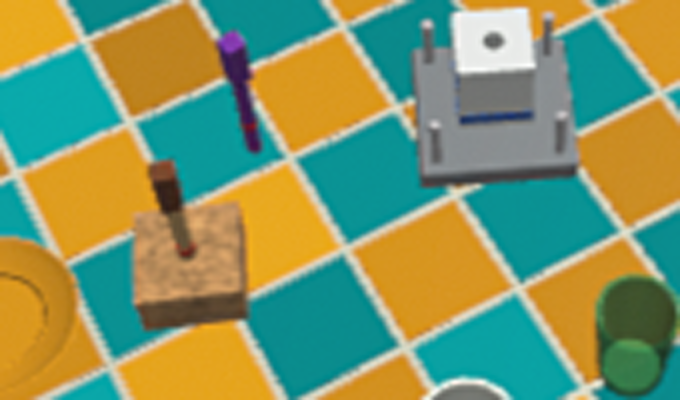

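View pics/scene_z1.png

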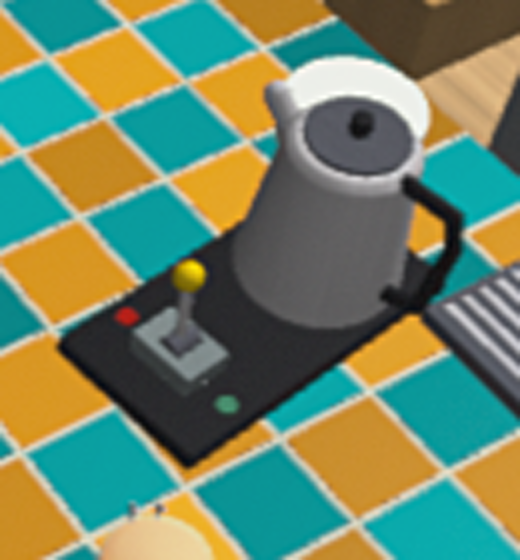

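View pics/side_z0.png

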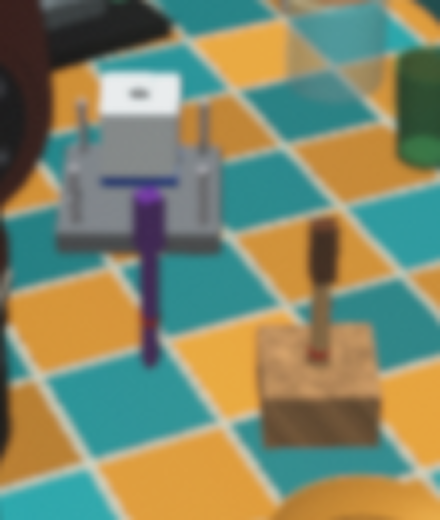

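```bash
python3 - <<'E'
from h import *
import pickle
s,D=pickle.load(open('d0.pkl','rb'))
f=D['scene'];g=D['side']
print(q2R(s['ee_rot']).round(3))
print('bore',onz(f,130+493/4,170+41/4,.110).round(4),onz(g,210+139/4,170+94/4,.110).round(4))
print('handletop',onz(f,130+161/4,170+167/4,.160).round(4),onz(g,210+323/4,170+223/4,.160).round(4))
r=onz(f,290+125/4,80+316/4,.022);gr=onz(f,290+227/4,80+405/4,.022)
print('red',r.round(4),'green',gr.round(4),(r+gr)/2,np.degrees(np.arctan2(*(gr-r)[1::-1])))
print('ball',onz(f,290+190/4,80+276/4,.124).round(4))
print('cork corners',[onz(f,130+a/4,170+b/4,.045).round(3) for a,b in [(133,208),(240,203),(245,293),(140,303)]])
print('cart corners',[onz(f,130+a/4,170+b/4,.110).round(3) for a,b in [(452,12),(526,8),(535,68),(456,75)]])
E
```

```text
[[ 0.968  0.252 -0.   ]
 [ 0.252 -0.968  0.001]
 [ 0.    -0.001 -1.   ]]
bore [0.5012 0.0149 0.11  ] [0.5003 0.009  0.11  ]
handletop [ 0.5116 -0.2623  0.16  ] [ 0.5141 -0.2667  0.16  ]
red [0.484  0.3035 0.022 ] green [0.6087 0.3206 0.022 ] [0.54636271 0.31206544 0.022     ] 7.817215791165974
ball [0.5395 0.3131 0.124 ]
cork corners [array([ 0.457, -0.283,  0.045]), array([ 0.495, -0.21 ,  0.045]), array([ 0.569, -0.24 ,  0.045]), array([ 0.537, -0.311,  0.045])]
cart corners [array([0.46 , 0.001, 0.11 ]), array([0.486, 0.054, 0.11 ]), array([0.54, 0.03, 0.11]), array([ 0.515, -0.026,  0.11 ])]
```

Emit:
step_arm([
  [5, -2.5, -2, 0],
  [10, -5, -3, 0],
  [15, -7.5, -3, 0],
  [20, -10, -3, 0],
  [25, -12.5, -3, 0],
  [30, -15, -3, 0],
  [35, -17.5, -3, 0],
  [40, -20, -3, 0],
  [43.2, -21.5, -3, 0],
  [43.2, -21.5, -3, 0],
  [43.2, -21.5, -3, 0],
  [43.2, -21.5, -3, 0],
])

```text
time_s: 1.35
tcp_pos: [0.5153, -0.2631, 0.2609]
ee_rot: [-0.0, 0.992, 0.128, -0.0]
ft_force: [0.3, -0.5, 0.0]
finger_gap: 0.0855
```

```bash
python3 - <<'E'
from h import *
import pickle
s=state();f=grab_frame('wrist');save(f,'w1')
pickle.dump((s,f),open('w1.pkl','wb'))
C=cloud(f,s)
P=C[(C[...,2]>.150)&(C[...,2]<.17)&(np.hypot(C[...,0]-.514,C[...,1]+.263)<.05)]
print(len(P)); 
if len(P)>5: print(P.mean(0),cv2.minAreaRect((P[:,:2]*1000).astype(np.float32)))
E
```

```text
382
[ 0.51726118 -0.26276926  0.15753178] ((516.1527709960938, -263.0269470214844), (18.008455276489258, 18.102718353271484), 72.97417449951172)
```

View pics/w1.png

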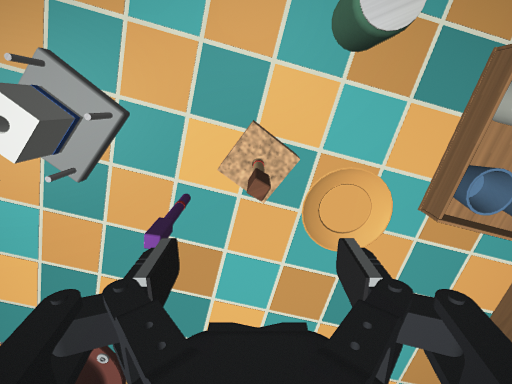

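Emit:
step_arm([
  [0, 0, 0, 8],
  [0, 0, 0, 16],
  [0, 0, 0, 24],
  [0, 0, 0, 31.6],
  [0, 0, 0, 31.6],
  [0, 0, 0, 31.6],
])

```text
time_s: 2.0
tcp_pos: [0.5144, -0.2646, 0.2613]
ee_rot: [0.0, 0.989, -0.147, -0.0]
ft_force: [-0.0, -0.9, -0.1]
finger_gap: 0.0854
```

```bash
python3 - <<'E'
from h import *
import pickle
s=state();f=grab_frame('wrist');save(f,'w2');print(s['joints'].round(3),s['tcp_pos'])
pickle.dump((s,f),open('w2.pkl','wb'))
Rm=q2R(s['ee_rot']);print(Rm.round(4))
C=cloud(f,s)
for lo,hi in [(.156,.17),(.12,.17),(.15,.17)]:
    m=(C[...,2]>lo)&(C[...,2]<hi)&(np.hypot(C[...,0]-.514,C[...,1]+.263)<.03);P=C[m]
    print(len(P),P.mean(0).round(4),cv2.minAreaRect((P[:,:2]*1000).astype(np.float32)))
P=C[(abs(C[...,2]-.045)<.003)&(np.hypot(C[...,0]-.514,C[...,1]+.263)<.07)]
print('cork',P.mean(0),cv2.minAreaRect((P[:,:2]*1000).astype(np.float32)))
cr=f['color'][140:240,200:330,::-1]
cv2.imwrite('pics/w2z.png',cv2.resize(cr,None,fx=5,fy=5,interpolation=cv2.INTER_CUBIC))
E
```

```text
[-0.701  0.047  0.092  1.616 -0.     2.735] [ 0.51442713 -0.26458334  0.26132763]
[[ 9.570e-01 -2.902e-01 -1.000e-04]
 [-2.902e-01 -9.570e-01 -2.000e-04]
 [-0.000e+00  2.000e-04 -1.000e+00]]
341 [ 0.5163 -0.2634  0.1582] ((516.0947265625, -263.34228515625), (17.20433235168457, 17.638595581054688), 73.70404052734375)
494 [ 0.5188 -0.2641  0.1525] ((516.268798828125, -263.0308532714844), (17.973901748657227, 17.806716918945312), 73.27900695800781)
372 [ 0.5169 -0.2636  0.1578] ((516.120849609375, -263.3991394042969), (17.19342803955078, 17.733932495117188), 73.32109069824219)
cork [ 0.52056426 -0.26429001  0.04346327] ((515.7164306640625, -262.8558044433594), (80.0157241821289, 80.4029312133789), 67.14817810058594)
```

View pics/w2z.png

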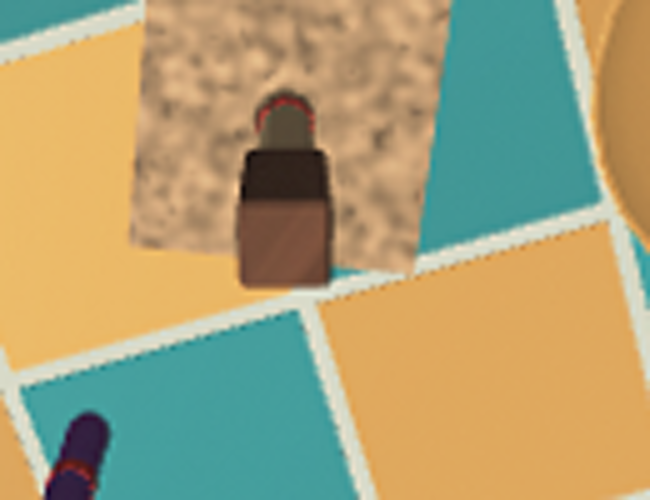

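Emit:
step_arm([
  [0.13, -0.16, 3, 0],
  [0.13, -0.16, 6.5, 0],
  [0.13, -0.16, 10, 0],
  [0.13, -0.16, 12.5, 0],
  [0.13, -0.16, 13.9, 0],
  [0.13, -0.16, 13.9, 0],
  [0.13, -0.16, 13.9, 0],
])

```text
time_s: 2.75
tcp_pos: [0.5171, -0.263, 0.1235]
ee_rot: [0.0, 0.989, -0.148, 0.001]
ft_force: [-0.4, 0.1, 1.1]
finger_gap: 0.0852
```

Emit:
step_arm([
  [0, 0, 0, 0],
  [0, 0, 0, 0],
  [0, 0, 0, 0],
  [0, 0, 0, 0],
  [0, 0, 0, 0],
  [0, 0, 0, 0],
  [0, 0, 0, 0],
  [0, 0, 0, 0],
], claw=1, force=60)

```text
time_s: 3.55
tcp_pos: [0.5169, -0.2629, 0.1227]
ee_rot: [0.0, 0.989, -0.148, 0.0]
ft_force: [-0.2, -1.5, 4.3]
finger_gap: 0.0176
```

Emit:
step_arm([
  [0, 0, -2, 0],
  [0, 0, -5, 0],
  [0, 0, -8.5, 0],
  [0, 0, -12, 0],
  [0, 0, -13.5, 0],
  [-1.0, -2.5, -13.5, -6],
  [-2.6, -7, -13.5, -14],
  [-4.4, -12, -13.5, -22],
  [-6.3, -17, -13.5, -30],
  [-7.4, -20, -13.5, -38],
  [-7.7, -20.9, -13.5, -40],
  [-7.7, -20.9, -13.5, -40],
  [-7.7, -20.9, -13.5, -40],
  [-7.7, -20.9, -13.5, -40],
])

```text
time_s: 4.95
tcp_pos: [0.5044, -0.0414, 0.257]
ee_rot: [0.0, 0.98, 0.198, -0.0]
ft_force: [-0.2, 0.4, -0.7]
finger_gap: 0.0173
```

```bash
python3 - <<'E'
from h import *
import pickle
s=state();f=grab_frame('wrist');save(f,'w3');print(s['joints'].round(3),s['tcp_pos'],s['ft_force'])
g=grab_frame('scene');save(g,'s3');h=grab_frame('side');save(h,'d3')
pickle.dump((s,f,g,h),open('w3.pkl','wb'))
print(q2R(s['ee_rot']).round(4))
E
```

```text
[-0.341 -0.174 -0.128  1.617 -0.     2.402] [ 0.50435381 -0.04141419  0.25697513] [-0.19059177  0.41813493 -0.72409455]
[[ 9.216e-01  3.880e-01 -5.000e-04]
 [ 3.880e-01 -9.216e-01 -1.000e-04]
 [-5.000e-04 -1.000e-04 -1.000e+00]]
```

View pics/w3.png

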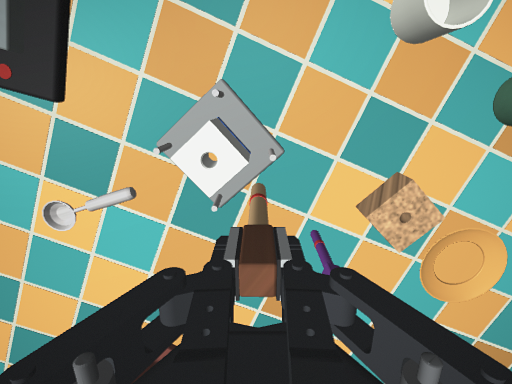

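View pics/s3.png

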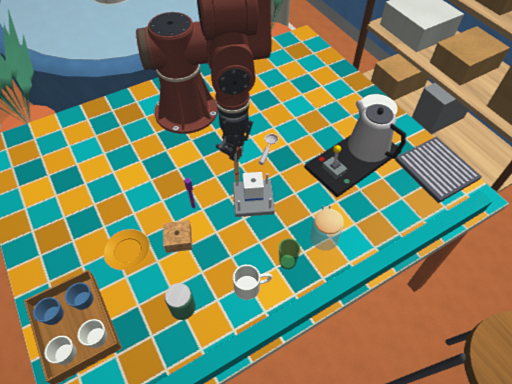

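The wrist view shows the bore at about (209,159), and the held stick hangs straight with its tip at (259,185). I'll measure both in this one view.

```bash
python3 - <<'E'
from h import *
import pickle
s,f,g,h=pickle.load(open('w3.pkl','rb'))
C=cloud(f,s); Rm=q2R(s['ee_rot'])
gr=cv2.cvtColor(f['color'],cv2.COLOR_RGB2GRAY)
roi=gr[145:175,195:225]; m=(roi<150).astype(np.uint8)
n,l,st,ce=cv2.connectedComponentsWithStats(m)
print(st,ce)
i=l[14,14]; u,v=ce[i]+[195,145]
print('bore px',u,v, 'world',onz(f,u,v,.110,s))
c,_=cv2.findContours((l==i).astype(np.uint8),0,2); print(cv2.fitEllipse(c[0]))
top=(np.abs(C[...,2]-.11)<.004)&(np.hypot(C[...,0]-.5,C[...,1]-.014)<.05)
P=C[top];print('top',P.mean(0),cv2.minAreaRect((P[:,:2]*1000).astype(np.float32)))
# stick depth column
for v in range(180,226,4):
    row=gr[v,240:280]; 
    print(v,[tuple((Rm.T@(C[v,u]-s['tcp_pos'])).round(4)) for u in (255,259,263)])
cr=f['color'][140:240,190:290,::-1]
cv2.imwrite('pics/w3z.png',cv2.resize(cr,None,fx=6,fy=6,interpolation=cv2.INTER_CUBIC))
E
```

```text
[[  0   0  30  30 761]
 [  6   8  16  15 139]] [[14.92772668 14.32194481]
 [12.15827338 15.47482014]]
bore px 207.15827338129498 160.4748201438849 world [0.50146525 0.01680976 0.11      ]
((12.726852416992188, 15.045804977416992), (12.370722770690918, 14.92719554901123), 127.26331329345703)
top [0.50303749 0.01532149 0.10844003] ((502.09832763671875, 14.982780456542969), (60.049354553222656, 60.28640365600586), 64.61761474609375)
180 [(np.float64(-0.0322), np.float64(-0.0044), np.float64(0.2582)), (np.float64(-0.0318), np.float64(0.0017), np.float64(0.2568)), (np.float64(-0.0326), np.float64(0.0078), np.float64(0.2599))]
184 [(np.float64(0.0059), np.float64(-0.0029), np.float64(0.105)), (np.float64(0.0067), np.float64(0.0008), np.float64(0.1021)), (np.float64(-0.038), np.float64(0.0078), np.float64(0.2565))]
188 [(np.float64(0.0059), np.float64(-0.0028), np.float64(0.0919)), (np.float64(0.0064), np.float64(0.0008), np.float64(0.0903)), (np.float64(0.005), np.float64(0.0044), np.float64(0.0951))]
192 [(np.float64(0.0064), np.float64(-0.0027), np.float64(0.0787)), (np.float64(0.0064), 
[... 935 characters left out ...]
, (np.float64(0.0071), np.float64(0.0005), np.float64(0.0317)), (np.float64(0.0061), np.float64(0.0033), np.float64(0.0344))]
216 [(np.float64(0.0059), np.float64(-0.0022), np.float64(0.0277)), (np.float64(0.0067), np.float64(0.0005), np.float64(0.0258)), (np.float64(0.0064), np.float64(0.0031), np.float64(0.0266))]
220 [(np.float64(0.0063), np.float64(-0.0021), np.float64(0.0201)), (np.float64(0.0068), np.float64(0.0004), np.float64(0.0189)), (np.float64(0.0061), np.float64(0.003), np.float64(0.0206))]
224 [(np.float64(0.0066), np.float64(-0.0021), np.float64(0.0134)), (np.float64(0.0069), np.float64(0.0004), np.float64(0.0127)), (np.float64(0.0066), np.float64(0.0029), np.float64(0.0133))]
```

View pics/w3z.png

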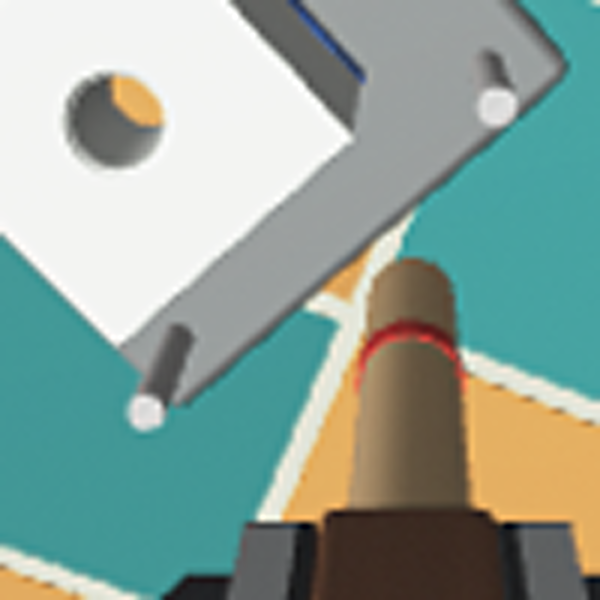

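```bash
python3 - <<'E'
from h import *
import pickle
s,f,g,h=pickle.load(open('w3.pkl','rb'))
Rm=q2R(s['ee_rot']); C=cloud(f,s)
b=onz(f,208.6,159.6,.110,s);print(b)
P=[]
for v in range(192,222):
    for u in range(250,270):
        p=Rm.T@(C[v,u]-s['tcp_pos'])
        if .01<p[2]<.1 and abs(p[1])<.008 and abs(p[0])<.012:P.append(p)
P=np.array(P)
from scipy.optimize import least_squares
def cost(q):
    ax=q[:2]+np.outer(P[:,2]-.05,q[2:]);return np.hypot(P[:,0]-ax[:,0],P[:,1]-ax[:,1])-.007
r=least_squares(cost,np.zeros(4),loss='soft_l1',f_scale=.0005);print(len(P),r.x)
for bb in (b,np.array([.5021,.0150,.11])):
    print('shift cm',100*(Rm.T@(bb-s['tcp_pos'])-np.r_[r.x[:2],0]))
# tip z from stick geometry: band rows -> tip visible bottom
E
```

```text
[0.50296731 0.01570386 0.11      ]
513 [-1.45639005e-04 -1.68112559e-04 -5.06857851e-05  3.55816402e-03]
shift cm [ 2.1104435  -5.29996837 14.69693711]
shift cm [ 2.00319627 -5.26875228 14.69698748]
```

Emit:
step_arm([
  [1, -2.6, 0, 0],
  [1.8, -4.7, 0, 0],
  [2.05, -5.28, 0.5, 0],
  [2.05, -5.28, 2, 0],
  [2.05, -5.28, 2.4, 0],
  [2.05, -5.28, 2.4, 0],
  [2.05, -5.28, 2.4, 0],
])

```text
time_s: 5.8
tcp_pos: [0.5026, 0.0159, 0.2336]
ee_rot: [0.0, 0.98, 0.199, 0.0]
ft_force: [-0.0, 0.7, -0.4]
finger_gap: 0.0174
```

```bash
python3 - <<'E'
from h import *
import pickle
s=state();f=grab_frame('wrist');print(s['joints'].round(3),s['tcp_pos'],s['ft_force'])
h=grab_frame('side');g=grab_frame('scene')
pickle.dump((s,f,g,h),open('w4.pkl','wb'))
Z=lambda F,a,b,c,d:cv2.resize(F['color'][b:d,a:c,::-1],(400,400),interpolation=cv2.INTER_CUBIC)
cv2.imwrite('pics/w4.png',np.hstack([Z(f,200,130,320,250),Z(h,210,160,290,240)]))
cv2.imwrite('pics/s4.png',Z(g,215,130,295,210))
E
```

```text
[-0.229 -0.192 -0.187  1.576 -0.     2.512] [0.50260279 0.01587391 0.23356861] [-0.04419468  0.67911605 -0.36447508]
```

View pics/w4.png

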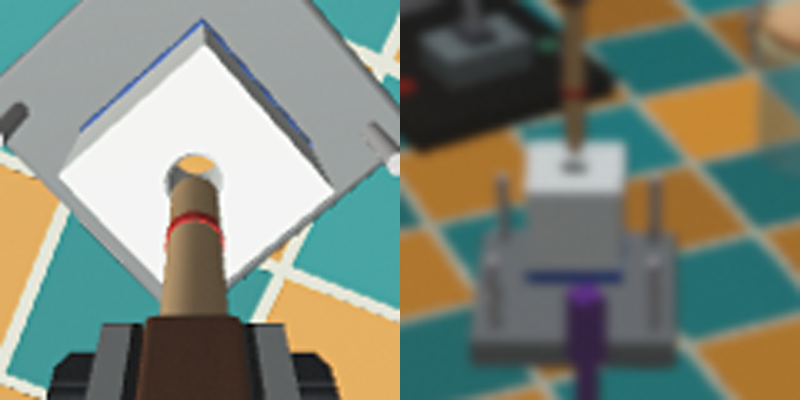

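View pics/s4.png

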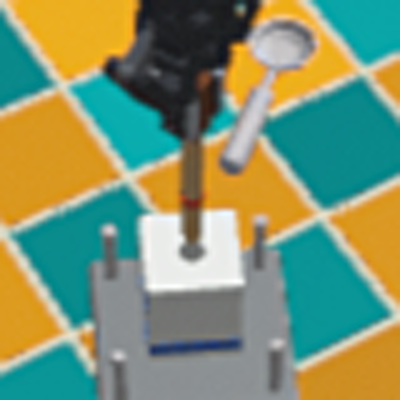

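```bash
python3 - <<'E'
from h import *
import pickle
for k,px in (('w3.pkl',[(212,156),(213,157),(214,157),(212,157)]),('w4.pkl',[(257,179),(259,179),(261,179)])):
    s,f,g,h=pickle.load(open(k,'rb'));C=cloud(f,s)
    for u,v in px: print(f['color'][v,u],C[v,u].round(4))
E
```

```text
[231 179 101] [0.4983 0.0173 0.068 ]
[230 178  99] [0.4975 0.0157 0.0677]
[230 177  98] [0.498  0.0146 0.0678]
[231 179 100] [0.4968 0.0169 0.0669]
[232 179 100] [0.4969 0.0147 0.0677]
[231 179 100] [0.4977 0.0125 0.0671]
[232 179  98] [0.4986 0.0103 0.0671]
```

Emit:
step_arm([
  [0, 0, 0.6, 0],
  [0, 0, 1.2, 0],
  [0, 0, 1.8, 0],
  [0, 0, 2.2, 0],
  [0, 0, 2.2, 0],
  [0, 0, 2.2, 0],
])

```text
time_s: 6.55
tcp_pos: [0.5025, 0.0165, 0.2112]
ee_rot: [0.0, 0.98, 0.199, -0.0]
ft_force: [0.4, 0.1, -0.3]
finger_gap: 0.0172
```

Emit:
step_arm([
  [0, 0, 0.6, 0],
  [0, 0, 1.2, 0],
  [0, 0, 1.8, 0],
  [0, 0, 2.4, 0],
  [0, 0, 2.7, 0],
  [0, 0, 2.7, 0],
])

```text
time_s: 7.15
tcp_pos: [0.5022, 0.0165, 0.1836]
ee_rot: [-0.0, 0.98, 0.199, -0.0]
ft_force: [0.2, 0.2, -0.2]
finger_gap: 0.0172
```

Emit:
step_arm([
  [0, 0, 0.2, 0],
  [0, 0, 0.4, 0],
  [0, 0, 0.6, 0],
  [0, 0, 0.7, 0],
  [0, 0, 0.7, 0],
])

```text
time_s: 7.65
tcp_pos: [0.5027, 0.0163, 0.1774]
ee_rot: [0.0, 0.98, 0.199, 0.0]
ft_force: [-0.4, -0.7, 3.6]
finger_gap: 0.0172
```

Emit:
step_arm([
  [0, 0, 0.1, 0],
  [0, 0, 0.2, 0],
  [0, 0, 0.3, 0],
  [0, 0, 0.3, 0],
])

```text
time_s: 8.05
tcp_pos: [0.5026, 0.0164, 0.1741]
ee_rot: [0.0, 0.98, 0.199, 0.0]
ft_force: [-0.0, -0.0, 2.7]
finger_gap: 0.0173
```

Emit:
step_arm([
  [0, 0, 0.1, 0],
  [0, 0, 0.1, 0],
  [0, 0, 0.1, 0],
])

```text
time_s: 8.35
tcp_pos: [0.5027, 0.0164, 0.1737]
ee_rot: [0.0, 0.98, 0.199, 0.0]
ft_force: [0.4, 0.3, 7.7]
finger_gap: 0.0176
```

Emit:
step_arm([
  [0, 0, 0.1, 0],
  [0, 0, 0.1, 0],
  [0, 0, 0.1, 0],
])

```text
time_s: 8.65
tcp_pos: [0.5028, 0.0164, 0.173]
ee_rot: [0.0, 0.98, 0.199, 0.0]
ft_force: [-0.8, -0.0, 8.7]
finger_gap: 0.017
```

Emit:
step_arm([
  [0, 0, 0.05, 0],
  [0, 0, 0.1, 0],
  [0, 0, 0.15, 0],
  [0, 0, 0.15, 0],
  [0, 0, 0.15, 0],
])

```text
time_s: 9.15
tcp_pos: [0.5029, 0.0164, 0.1718]
ee_rot: [0.0, 0.98, 0.199, 0.001]
ft_force: [-1.5, -0.5, 10.6]
finger_gap: 0.0174
```

```bash
python3 - <<'E'
from h import *
for i in range(3):
    s=state();print(s['tcp_pos'].round(4),s['ft_force'].round(2));grab_frame('side')
E
```

```text
[0.5029 0.0164 0.1718] [-1.51 -0.53 10.58]
[0.5029 0.0164 0.1718] [-2.29  0.82 10.44]
[0.5029 0.0164 0.1718] [-0.91  0.07 10.58]
```

Emit:
step_arm([
  [0, 0, 0.05, 0],
  [0, 0, 0.1, 0],
  [0, 0, 0.17, 0],
  [0, 0, 0.17, 0],
  [0, 0, 0.17, 0],
])

```text
time_s: 9.8
tcp_pos: [0.503, 0.0164, 0.1705]
ee_rot: [0.0, 0.98, 0.199, 0.001]
ft_force: [-2.1, 0.3, 13.4]
finger_gap: 0.0175
```

```bash
python3 - <<'E'
from h import *
F=[]
for i in range(3):
    s=state();print(s['tcp_pos'].round(4),s['ft_force'].round(2));f=grab_frame('side')
w=grab_frame('wrist');g=grab_frame('scene')
Z=lambda F,a,b,c,d:cv2.resize(F['color'][b:d,a:c,::-1],(400,400),interpolation=cv2.INTER_CUBIC)
cv2.imwrite('pics/w5.png',np.hstack([Z(w,200,130,320,250),Z(f,210,160,290,240)]))
C=cloud(w,s);P=C[(np.abs(C[...,2]-.108)<.01)&(np.hypot(C[...,0]-.502,C[...,1]-.015)<.025)]
print(np.percentile(P[:,2],[10,50,90]))
C=cloud(g);P=C[(np.abs(C[...,2]-.108)<.01)&(np.hypot(C[...,0]-.502,C[...,1]-.015)<.025)]
print(np.median(P[:,2]))
import pickle
s,f,g,h=pickle.load(open('w4.pkl','rb'));
for C in (cloud(f,s),cloud(g)):
    P=C[(np.abs(C[...,2]-.108)<.01)&(np.hypot(C[...,0]-.502,C[...,1]-.015)<.025)];print('before',np.median(P[:,2]))
E
```

```text
[0.503  0.0164 0.1705] [-2.14  0.26 13.4 ]
[0.503  0.0164 0.1705] [-1.28  0.11 14.33]
[0.5029 0.0164 0.1705] [-0.94  0.29 12.92]
[0.10440982 0.10528787 0.10618569]
0.10769423671081324
before 0.10837117069242341
before 0.11069051104198291
```

View pics/w5.png

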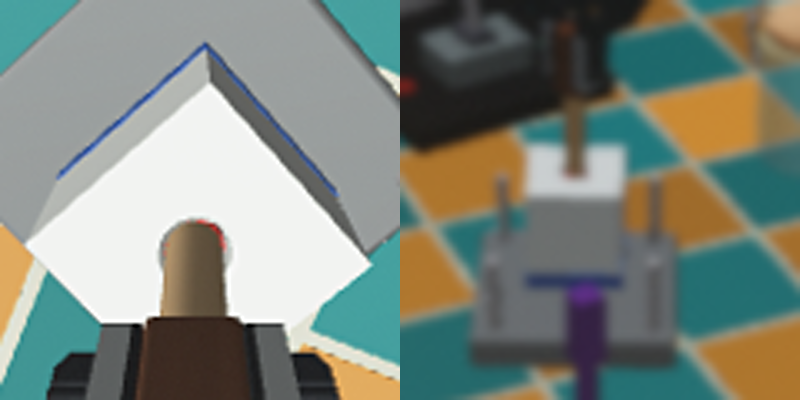

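Emit:
step_arm([
  [0, 0, -0.1, 0],
  [0, 0, -0.2, 0],
  [0, 0, -0.3, 0],
  [0, 0, -0.3, 0],
  [0, 0, -0.3, 0],
])

```text
time_s: 10.55
tcp_pos: [0.5028, 0.0164, 0.1729]
ee_rot: [0.0, 0.98, 0.199, 0.0]
ft_force: [-0.9, 0.6, 8.5]
finger_gap: 0.0171
```

Emit:
step_arm([
  [0, 0, 0, 0],
  [0, 0, 0, 0],
  [0, 0, 0, 0],
  [0, 0, 0, 0],
  [0, 0, 0, 0],
], claw=5)

```text
time_s: 11.05
tcp_pos: [0.5024, 0.0165, 0.1718]
ee_rot: [-0.0, 0.98, 0.199, -0.0]
ft_force: [0.7, -0.2, -0.5]
finger_gap: 0.0498
```

Emit:
step_arm([
  [0, 0, -2, 0],
  [0, 0, -5, 0],
  [0, 0, -8.5, 0],
  [0, 0, -12, 0],
  [0, 0, -12, 0],
  [0, 0, -12, 0],
  [0, 0, -12, 0],
])

```text
time_s: 11.75
tcp_pos: [0.5022, 0.0165, 0.291]
ee_rot: [-0.0, 0.98, 0.199, -0.001]
ft_force: [0.5, -0.7, 0.4]
finger_gap: 0.0496
```

```bash
python3 - <<'E'
from h import *
import pickle
s=state();print(s['tcp_pos'].round(4),s['ft_force'].round(2),s['joints'].round(2));w=grab_frame('wrist');f=grab_frame('side');g=grab_frame('scene')
pickle.dump((s,w,g,f),open('w6.pkl','wb'))
Z=lambda F,a,b,c,d:cv2.resize(F['color'][b:d,a:c,::-1],(400,400),interpolation=cv2.INTER_CUBIC)
save(w,'w6')
cv2.imwrite('pics/s6.png',np.hstack([Z(g,230,150,280,200),Z(f,215,150,275,210)]))
E
```

```text
[0.5022 0.0165 0.291 ] [ 0.53 -0.71  0.43] [-0.23 -0.17 -0.06  1.68 -0.    2.51]
```

View pics/w6.png

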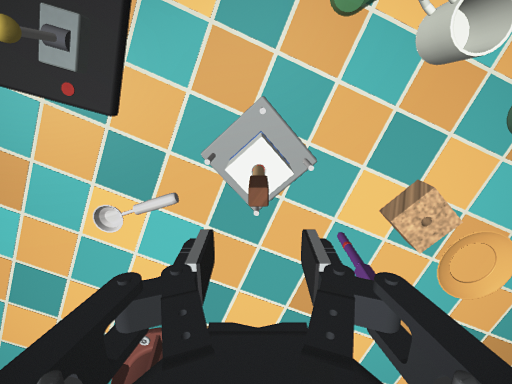

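View pics/s6.png

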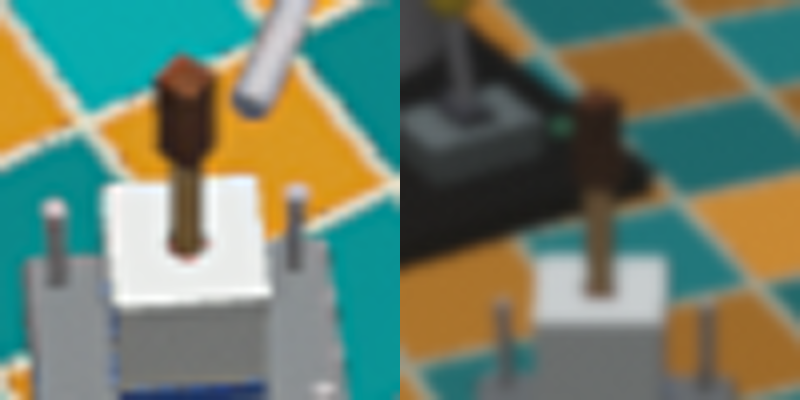

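```bash
python3 - <<'E'
from h import *
import pickle
s,w,g,f=pickle.load(open('w6.pkl','rb'))
for n,F,ss in (('w',w,s),('g',g,None),('s',f,None)):
    C=cloud(F,ss); r=np.hypot(C[...,0]-.502,C[...,1]-.0155)
    T=C[(r<.014)&(C[...,2]>.18)&(C[...,2]<.24)]; 
    z=T[:,2]; top=np.percentile(z,[50,80,95])
    c=np.median(C[(r>.015)&(r<.026)&(abs(C[...,2]-.11)<.006)][:,2])
    print(n,len(T),top.round(4),'cart',c.round(4), 'axis', np.median(T[T[:,2]>top[0]-.003],0).round(4))
    if n=='w':
        tt=C[(r<.015)&(C[...,2]>.203)];print('top rect',cv2.minAreaRect((tt[:,:2]*1000).astype(np.float32)),np.median(tt[:,2]))
C=cloud(g);b=(C[120:180,325:350].reshape(-1,3),g['color'][120:180,325:350].reshape(-1,3).astype(int))
m=(b[1][:,0]>150)&(b[1][:,1]>120)&(b[1][:,2]<90);print('ball px',m.sum(),np.median(b[0][m],0))
C=cloud(w,s);col=w['color'].astype(int)
def blob(F,m):
    v,u=np.nonzero(m);return u.mean(),v.mean(),len(u)
R_=(col[...,0]>150)&(col[...,1]<70)&(col[...,2]<70)
R_[:, 120:]=0
u,v,n=blob(w,R_);print('red',u,v,n,onz(w,u,v,.022,s))
E
```

```text
w 560 [0.2089 0.2097 0.2103] cart 0.1084 axis [0.5037 0.0171 0.2092]
top rect ((505.2026672363281, 16.773117065429688), (21.67041778564453, 20.323753356933594), 24.37784767150879) 0.3735133744560062
g 79 [0.2022 0.2114 0.2132] cart 0.1112 axis [0.5028 0.0143 0.2102]
s 78 [0.199  0.2096 0.2125] cart 0.1103 axis [0.5008 0.0092 0.2079]
ball px 231 [0.38486112 0.47326764 0.00234408]
red 67.41322314049587 88.78512396694215 121 [0.4870507  0.30430015 0.022     ]
```

The stick top stands about 101 mm above the cartridge top, so the tip is about 49 mm deep. That puts the band about 2 mm below the rim, so the switch goes to red. I'll move over beside the toggle with the gripper shut.

Emit:
step_arm([
  [1.5, -1.8, -1, -6],
  [4.5, -5.2, -1, -14],
  [7.5, -8.6, -1, -22],
  [10.5, -12, -1, -30],
  [13.5, -15.5, -1, -38],
  [16.5, -19, -1, -46],
  [19.5, -22.4, -1, -54],
  [20.9, -24.1, -1, -62],
  [20.9, -24.1, -1, -70],
  [20.9, -24.1, -1, -75],
  [20.9, -24.1, -1, -75],
  [20.9, -24.1, -1, -75],
], claw=0)

```text
time_s: 13.1
tcp_pos: [0.6006, 0.3198, 0.3015]
ee_rot: [-0.0, 0.657, 0.754, -0.0]
ft_force: [-0.6, -0.1, 0.9]
finger_gap: -0.0002
```

```bash
python3 - <<'E'
from h import *
import pickle
s=state();print(s['tcp_pos'].round(4),s['ft_force'].round(2),s['joints'].round(2),s['finger_gap'],q2R(s['ee_rot']).round(3));w=grab_frame('wrist');save(w,'w7');g=grab_frame('scene');save(g,'s7')
pickle.dump((s,w,g),open('w7.pkl','wb'))
E
```

```text
[0.6006 0.3198 0.3015] [-0.62 -0.09  0.88] [ 0.3   0.41  0.58  1.74 -0.    1.73] -0.00020625553619468514 [[-0.136  0.991 -0.001]
 [ 0.991  0.136 -0.   ]
 [-0.    -0.001 -1.   ]]
```

View pics/w7.png

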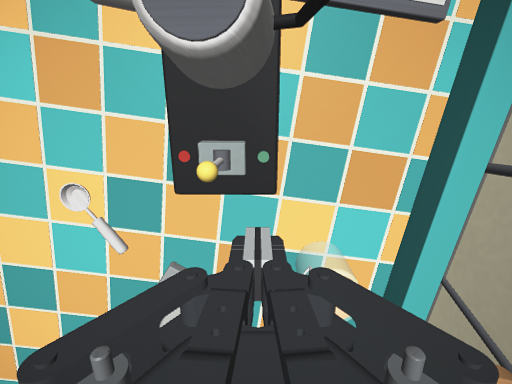

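View pics/s7.png

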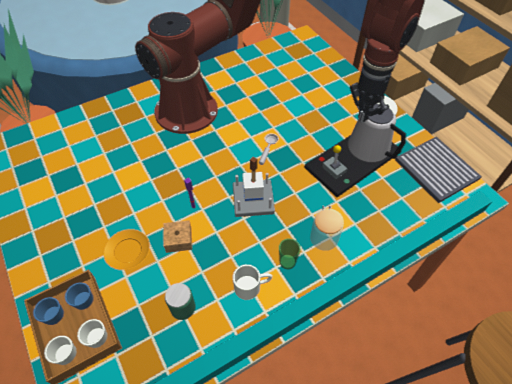

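```bash
python3 - <<'E'
from h import *
import pickle
s,w,g=pickle.load(open('w7.pkl','rb'));Rm=q2R(s['ee_rot'])
hs=cv2.cvtColor(w['color'],cv2.COLOR_RGB2HSV)
def c(a,b,cc,d,lo,hi):
    m=cv2.inRange(hs[b:d,a:cc],lo,hi);v,u=np.nonzero(m);return u.mean()+a,v.mean()+b,len(u)
r=c(172,145,196,170,(0,120,80),(10,255,255));gr=c(252,145,275,170,(50,40,60),(95,255,255));y=c(190,155,225,190,(22,120,100),(35,255,255))
pr=onz(w,*r[:2],.022,s);pg=onz(w,*gr[:2],.022,s);pb=onz(w,*y[:2],.123,s)
print(r,gr,y);print(pr,pg,(pr+pg)/2,np.linalg.norm(pg-pr),pb)
t=lambda p:(Rm.T@(p-s['tcp_pos'])*100).round(2)
print('tool cm pivot',t((pr+pg)/2),'ball',t(pb),'yaw',np.degrees(np.arctan2(*(pg-pr)[1::-1])))
E
```

```text
(np.float64(183.81981981981983), np.float64(155.92792792792793), 111) (np.float64(262.872), np.float64(156.28), 125) (np.float64(206.53453453453454), np.float64(171.15315315315314), 333)
[0.48753148 0.3049491  0.022     ] [0.61003801 0.32135562 0.022     ] [0.54878475 0.31315236 0.022     ] 0.12360025670934474 [0.54064042 0.31204619 0.123     ]
tool cm pivot [ 0.05 -5.2  27.96] ball [ 0.05 -6.03 17.86] yaw 7.627874665068608
```

Emit:
step_arm([
  [0, 0, 4, 0],
  [0, 0, 8, 0],
  [0, 0, 12, 0],
  [0, 0, 16, 0],
  [0, 0, 18.5, 0],
  [0, 0, 19.4, 0],
  [0, 0, 19.4, 0],
  [0, 0, 19.4, 0],
])

```text
time_s: 14.0
tcp_pos: [0.6017, 0.3201, 0.11]
ee_rot: [0.001, 0.656, 0.754, 0.001]
ft_force: [0.9, 0.3, 0.7]
finger_gap: 0.0001
```

Emit:
step_arm([
  [0, -1.5, 0, 0],
  [0, -3, 0, 0],
  [0, -3.8, 0, 0],
  [0, -4.3, 0, 0],
  [0, -4.8, 0, 0],
  [0, -5.2, 0, 0],
  [0, -5.2, 0, 0],
])

```text
time_s: 14.7
tcp_pos: [0.5491, 0.3127, 0.1082]
ee_rot: [0.0, 0.656, 0.755, -0.0]
ft_force: [-1.1, -1.0, 0.2]
finger_gap: -0.0
```

Emit:
step_arm([
  [0, -0.4, 0, 0],
  [0, -0.8, 0, 0],
  [0, -0.8, 0, 0],
])

```text
time_s: 15.0
tcp_pos: [0.5408, 0.3115, 0.1079]
ee_rot: [-0.0, 0.656, 0.755, -0.0]
ft_force: [0.6, 0.9, -0.2]
finger_gap: -0.0
```

Emit:
step_arm([
  [0, -0.2, 0, 0],
  [0, -0.4, 0, 0],
  [0, -0.4, 0, 0],
])

```text
time_s: 15.3
tcp_pos: [0.5372, 0.311, 0.108]
ee_rot: [-0.0, 0.656, 0.755, -0.0]
ft_force: [0.0, 0.5, 0.2]
finger_gap: -0.0002
```

```bash
python3 - <<'E'
from h import *
s=state();w=grab_frame('wrist');save(w,'w8');g=grab_frame('side')
cv2.imwrite('pics/d8.png',cv2.resize(g['color'][90:210,170:310,::-1],None,fx=5,fy=5,interpolation=cv2.INTER_CUBIC))
E
```

```text
(no output)
```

View pics/w8.png

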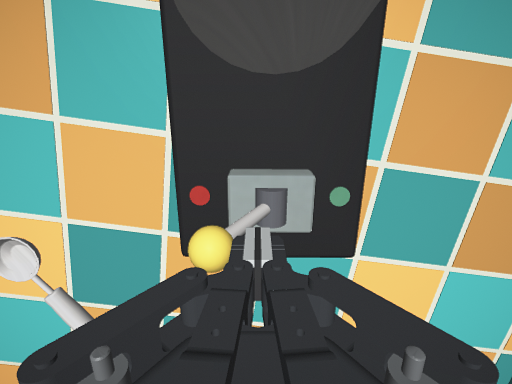

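View pics/d8.png

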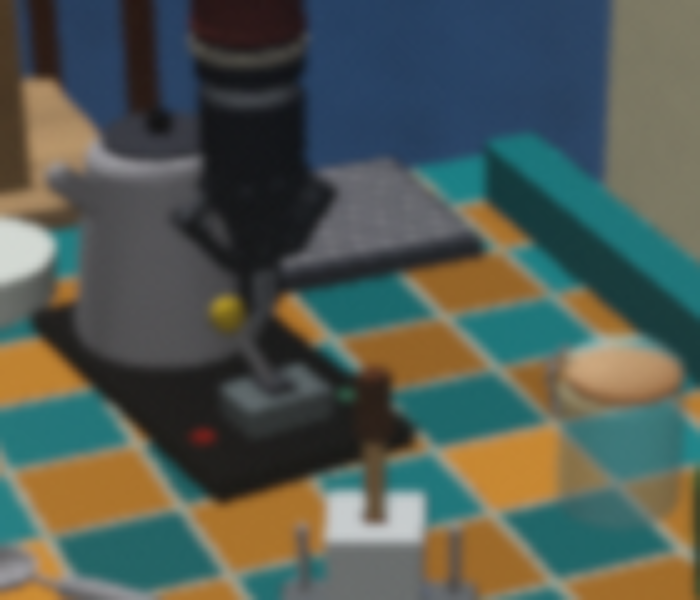

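The ball at (210,249) now leans well towards the red dot. I keep pushing to feel the stop.

Emit:
step_arm([
  [0, -0.2, 0, 0],
  [0, -0.4, 0, 0],
  [0, -0.4, 0, 0],
])

```text
time_s: 15.7
tcp_pos: [0.5344, 0.3106, 0.1084]
ee_rot: [0.001, 0.656, 0.755, 0.001]
ft_force: [4.8, 0.3, -1.3]
finger_gap: 0.0003
```

Emit:
step_arm([
  [0, -0.2, 0, 0],
  [0, -0.3, 0, 0],
  [0, -0.3, 0, 0],
])

```text
time_s: 16.0
tcp_pos: [0.5337, 0.3104, 0.109]
ee_rot: [0.002, 0.656, 0.754, 0.003]
ft_force: [14.9, 2.3, -4.9]
finger_gap: -0.0
```

Firm stop, at 15 N. I retreat sideways, then up, and check.

Emit:
step_arm([
  [0, 1, 0, 0],
  [0, 3, 0, 0],
  [0, 5, 0, 0],
  [0, 5, -4, 0],
  [0, 5, -9, 0],
  [0, 5, -14, 0],
  [0, 5, -18, 0],
  [0, 5, -18, 0],
  [0, 5, -18, 0],
])

```text
time_s: 16.9
tcp_pos: [0.5804, 0.3172, 0.2892]
ee_rot: [0.001, 0.656, 0.755, 0.001]
ft_force: [-0.2, -0.2, 0.3]
finger_gap: -0.0003
```

```bash
python3 - <<'E'
from h import *
s=state();w=grab_frame('wrist');g=grab_frame('scene');save(w,'w9');save(g,'s9');h=grab_frame('side')
hs=cv2.cvtColor(w['color'],cv2.COLOR_RGB2HSV)
def c(m):
    n,l,st,ce=cv2.connectedComponentsWithStats(m);i=1+np.argmax(st[1:,4]);return ce[i],st[i,4]
y=c(cv2.inRange(hs,(24,140,100),(34,255,255)));print(s['tcp_pos'],s['ft_force'],y,onz(w,*y[0],.114,s))
Z=lambda F,a,b,c,d:cv2.resize(F['color'][b:d,a:c,::-1],(400,400),interpolation=cv2.INTER_CUBIC)
cv2.imwrite('pics/s9z.png',np.hstack([Z(g,230,150,280,200),Z(h,215,150,275,210)]))
C=cloud(g); r=np.hypot(C[...,0]-.502,C[...,1]-.0155)
print(np.median(C[(r>.015)&(r<.026)&(abs(C[...,2]-.11)<.006)][:,2]))
E
```

```text
[0.58038914 0.31723341 0.28924463] [-0.18925434 -0.19359444  0.32742741] (array([198.46 , 173.535]), np.int32(200)) [0.51217008 0.30610802 0.114     ]
0.1110507210647178
```

View pics/w9.png

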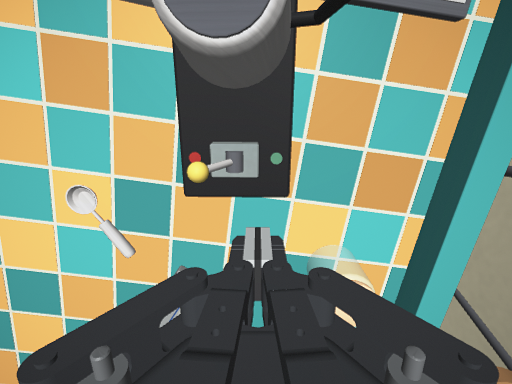

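View pics/s9z.png

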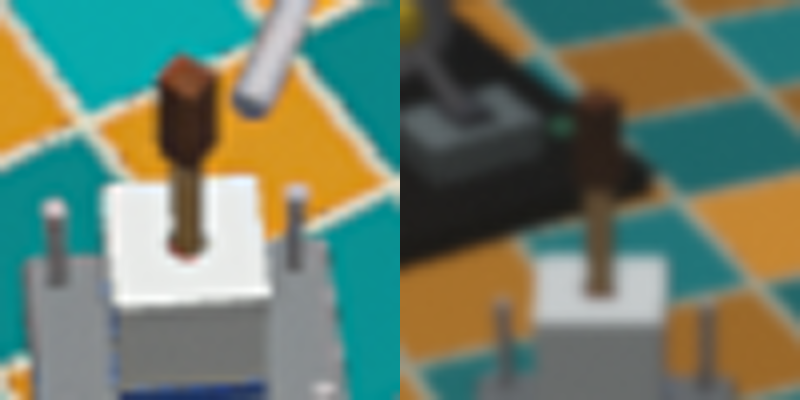

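View pics/s9.png

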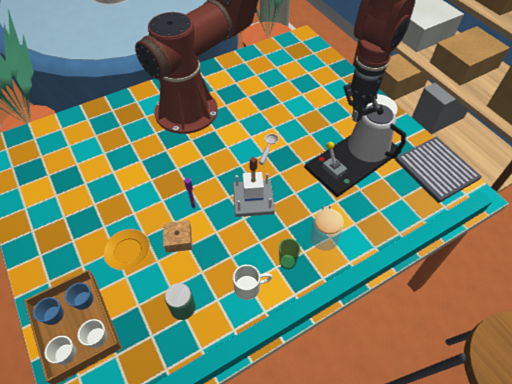

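The ball is 37 mm to the red side of the pivot, where the stop would put it at 38 mm. The stick stands upright with its depth unchanged, and nothing else has moved. I hand the job in.

```bash
python3 -c "
from h import *
print(close_job())"
```

```text
the job is handed in; nothing more can be done
None
```

The gauge stick is standing in the filter cartridge, the toggle switch is over at the red dot, and I handed the job in at about 17 s.

- **Insertion:** The wiper disc dragged at about 3 to 4 N. On the hard bottom I pressed to about 13 to 14 N, and the cartridge sank about 3 mm on its spring. That is well short of the 6 mm limit. I eased off to 8.5 N before opening the fingers.
- **Reading:** The stick is about 49 mm deep by both the contact height and the depth images from all three cameras. That puts the top of the band about 2 mm below the rim. The last pictures still show a sliver of red at the rim, which I took as the view down the gap round the stick. If the rim did cut the band, red would still be right.
- **Switch:** I pushed the ball to the red side until it met a firm stop at 15 N. After I drew back it stayed about 37 mm from the pivot, where the stop should put it at 38 mm.
- **Last look:** The stick was still upright, the cartridge was back at rest, and I saw no change in the kettle or the crockery. The arm was clear of everything. I checked the kettle and crockery by eye only and did not measure them.

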